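Free the finished lamp module from its holding jig

TASK

Two lamp modules sit in holding jigs, each kept down by a spring finger. Pull the red knob of the jig that holds the module with the blue heat sink straight up until its finger stays up, then take that module out from under the raised finger and lay it gently, without dropping it, flat in the yellow tray, heat sink up. Leave that finger up, and leave the module with the grey heat sink where it is.

Things in the scene. Friction and masses are not known exactly. Their poses are not given: they have to be found in the camera images.
- module_blue: Module to take: green board 130 x 56 x 5 mm, blue finned heat sink on it 36 (x) x 30 (y) x 34 mm high, centred at x = -35 mm; 100 to 200 g. Origin: centre of the board's underside, z up, +x towards the end under the finger. Lies in a fixed aluminium jig, underside 12 mm above the table, lips 4 mm high 3 mm off its edges all round: lift it 8 to 20 mm, draw it 20 mm or more along its -x, then lift out.
- knob_blue (a point): Centre of the blue module's red knob: 26 mm diameter, 22 mm high, 69 mm above the table when down, on a 22 mm sleeve, 90 mm along +x from the module's origin. Knob, sleeve and steel finger (16 mm wide, over the board's last 13 mm) rise together 30 mm, vertically only. Spring: 9 N down at the bottom, less higher up; past 20 mm it pushes up and holds the finger at the top, still above the board's end.
- tray: Yellow open tray, fixed, outside 210 (x) x 160 (y) x 18 mm high, walls and floor 4 mm thick. Origin: centre of its underside, z up.
- module_grey: The other module, same shape, sizes and axes but with a grey heat sink, held by its own finger with a red knob in an identical jig (base 215 x 90 x 12 mm). Not to be moved.
Not all that is in view belongs to the job. Leave any pink look-alike of the module_blue alone.

How it is judged (in metres and radians):
On the way, in this order (a step that is already met when the one before it is completed fails the run):
1. the finger over the blue module is raised and the module still lies in its jig (distance of knob_blue from where it was at the start of the episode above 0.025 m and distance of module_blue from where it was at the start of the episode below 0.01 m), for 0.2 s.
2. the blue module is lifted out, clear of its jig (height (world z) of module_blue above 0.03 m and distance of module_blue from where it was at the start of the episode above 0.05 m), for 0.1 s.
At the end, for the whole second after the job is handed in: The blue module lies at rest on the tray's floor within its walls, flat (within about 6 degrees, underside within 9 mm of the tray's underside), heat sink up, in any direction; its finger is still at least 20 mm up; the grey module is within 10 mm of its start (z of module_blue in the frame of tray between 0 and 0.009 m and angle between module_blue's own z axis and vertical below 0.1 rad and x of module_blue in the frame of tray between -0.1 and 0.1 m and y of module_blue in the frame of tray between -0.075 and 0.075 m and linear speed of module_blue below 0.02 m/s and distance of knob_blue from where it was at the start of the episode above 0.02 m and distance of module_grey from where it was at the start of the episode below 0.01 m); the robot touches nothing.
It fails at once if the grey module is moved more than 10 mm (distance of module_grey from where it was at the start of the episode above 0.01 m).
It fails at once if the blue module is dropped (moves faster than 0.6 m/s with no finger touching it) (linear speed of module_blue above 0.6 m/s and contact force between the fingers and module_blue below 0.01 N).
It also fails if it takes over 46 s, if anything falls off the work surface, if the arm or the gripper's body presses on something with over 40 N, if the wrist force passes 120 N, or if a joint passes its speed limit or range.

ROBOT

A 6-joint arm with a two-finger parallel gripper is mounted at the origin on the work surface. World frame = base frame: x ahead of the robot, y to its left, z up, the work surface at z = 0. Lengths are in mm, angles in rad, forces in N, time in s.
With the tool pointing down it reaches from about 350 to 875 mm from the base axis. Payload 4.2 kg.
Tool frame: the origin (TCP) lies between the finger pads; the fingertips stand 11 mm ahead of it and the grasp point (between the pads) lies 8 mm behind it; z points along the fingers, y is the direction in which the jaws open and shut (so a half turn about z gives the same grasp; the last joint's range is limited). The gripper opens to 85 mm and grips with 20 to 120 N. Pads are 22 mm wide; open, the fingers measure 114 mm over their backs; the gripper's body (76 mm by 85 mm) begins 54 mm behind the grasp point. The pads swing forward as they close: fully open they stand 13 mm farther back than shut.
Start: joints at [1.492, 0.385, 0.008, 0, -1.194, -0.259], TCP at [207.1, 589.668, 242.312] pointing down, gripper open.
Joint ranges: [-3.14, 3.14], [-1.21, 2.06], [-1.07, 1.41], [-3.16, 2.05], [-2.99, -0.16], [-3.1, 3.1]. Speed limits (rad/s): [2.79, 2.79, 3.14, 3.14, 3.14, 3.14].

INTERFACE

Orientations are given as a unit quaternion [x, y, z, w].
In Python, from bench import * gives the robot as it stands.
- The arm moves only by the tool servo_tool, never from a script. Its argument "rows" is a list of rows, each a list of 7 numbers: the opening, from 0 (shut) to 1 (fully open), then the shift along the tool's x, y, z in cm, then the turn, a rotation vector about the tool's x, y, z in degrees. A call has 1 to 12 rows; each row shifts and turns the commanded pose from where the row before left it, along the tool's axes as they then stand; what a row does not reach is not made up. A row lasts 1/10 s, in which the tool goes at most 50 mm and 8.59 degrees, less where a joint would pass 70% of its speed; a pose out of reach is approached as far as the arm can. A call is refused whole if a number of a shift passes 5 or a number of a turn 8.59, either way. A call with a gripper value outside its range is refused whole. The fingers move at their own pace and stop on an object; the grip force is fixed at half the most. Time passes only in rows, so rows that do not move let the fingers close. It gives the time, the measured TCP pose, the force and the opening at its end, in the units of the state.
- read_state(): the state, without advancing time (a new reading comes with each control period).
- get_image(name): name is "scene" or "side" or "wrist"; returns a dict with "image" (420x560x3 uint8, red, green, blue), "mtx" (3x3 intrinsics, pixels), "extrinsics" (4x4, takes a point from camera to world coordinates). Camera axes: x right, y up, looking along -z (the intrinsics and any distortion apply to the point x, -y, -z); pixel columns grow to the right and rows downward; lengths in mm; the calibration is good to about 2 mm. A picture is of the moment at which its call begins. There is no depth.
- job_done(): hands the job in, once; it reports no verdict.
The state is a dict: "clock": time; "joints": joint angles; "joint_vel": joint speeds; "joint_efforts": joint torques, N m; "position": TCP position; "ee_rot": TCP orientation; "contact_force": force on the tool from outside, world axes, zero at the start; "wrist_torque": the same for the moment, N m; "gripper_width": finger opening in mm.
Only numpy, scipy, OpenCV 4.12 (cv2) and the standard library are available. Lean on these libraries where they do the work, as an engineer would, in place of code of your own. Each camera call takes 0.05 s, during which the arm holds its last target. There are 200 camera calls.

## Working session

There is one attempt and no reset: what is moved stays moved. The work goes in short steps, Python scripts to look and compute and a tool call to move; the robot and the scene stay as the last step left them, time stands still between calls to the robot, and variables do not carry over. Pictures are saved under pics/ and viewed, about 8 in all and at most 12, crops included, and the job is handed in when it is done.

Besides the shell and the picture viewer there is one more tool, called after "Emit:" in YAML: its name, and indented under it one key for each argument. servo_tool: Moves the arm, as the interface text tells. Its arguments: {"type":"object","properties":{"rows":{"type":"array","items":{"type":"array","items":{"type":"number"}}}},"required":["rows"]}

```bash
mkdir -p pics && cat > h.py <<'E'
from bench import *
import numpy as np, cv2
from scipy.spatial.transform import Rotation as R
def cam(n,f=None):
    d=get_image(n)
    if f: cv2.imwrite('pics/'+f,d['image'][:,:,::-1])
    return d
def px2w(d,u,v,z):
    K=np.array(d['mtx']);E=np.array(d['extrinsics'])
    r=np.linalg.inv(K)@[u,v,1]; r=E[:3,:3]@(r*[1,-1,-1]); o=E[:3,3]
    return o+r*(z-o[2])/r[2]
def w2px(d,p):
    K=np.array(d['mtx']);E=np.array(d['extrinsics'])
    c=E[:3,:3].T@(np.array(p,float)-E[:3,3]); q=K@(c*[1,-1,-1]); return q[:2]/q[2]
E
python3 - <<'E'
from h import *
for n in("scene","side"):
    d=cam(n,n+'1.png'); print(n,{k:np.round(np.array(v),3).tolist() for k,v in d.items() if k!='image'})
    np.savez(n+'1.npz',**d)
print(read_state())
E
```

```text
scene {'mtx': [[406.543, 0.0, 286.056], [0.0, 406.543, 202.661], [0.0, 0.0, 1.0]], 'extrinsics': [[-0.732, -0.378, 0.567, 1072.066], [0.681, -0.398, 0.614, 727.593], [-0.006, 0.836, 0.549, 647.891], [0.0, 0.0, 0.0, 1.0]]}
side {'mtx': [[463.125, 0.0, 292.449], [0.0, 463.125, 200.494], [0.0, 0.0, 1.0]], 'extrinsics': [[0.896, 0.285, -0.339, 59.597], [-0.443, 0.591, -0.674, -788.358], [0.008, 0.755, 0.656, 903.307], [0.0, 0.0, 0.0, 1.0]]}
{'clock': 0.1, 'joints': array([ 1.49161681e+00,  3.85474374e-01,  6.76856809e-03, -4.46707996e-04,
       -1.19402485e+00, -2.58595335e-01]), 'joint_vel': array([-0.00075245,  0.00192348,  0.00241985,  0.00124575,  0.00012371,
        0.0017984 ]), 'joint_efforts': array([ 2.75058292e-04, -3.93318486e+01,  1.88929564e+01,  4.19791594e+00,
       -2.60427914e-03,  4.28956795e-06]), 'position': array([206.93401112, 589.21184881, 241.33479718]), 'ee_rot': array([ 9.85758052e-01, -1.68166833e-01, -1.20126813e-04,  9.81876530e-04]), 'contact_force': array([-0.03406124,  0.37491417,  0.54769449]), 'wrist_torque': array([ 0.02397785, -0.07850817,  0.03415461]), 'gripper_width': 85.51277839582332}
```

View pics/scene1.png

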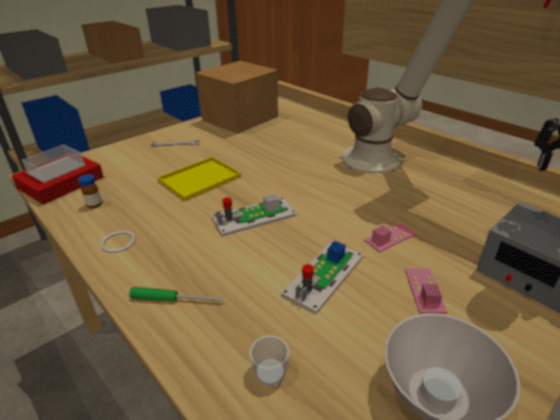

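View pics/side1.png

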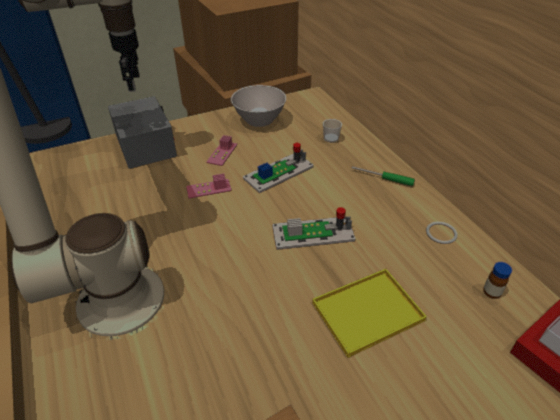

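Candidates: in the scene view, the blue heat sink is at (337,252) with its knob at (307,272). The grey one is at (272,204) with its knob at (227,203), and the pink look-alikes are at (388,236) and (427,290). In the side view, blue is at (265,172) with its knob at (297,148), and the tray is at (368,310). I choose the blue one and will check it with a close crop and measurements.

```bash
python3 - <<'E'
from h import *
from scipy.optimize import least_squares
S=dict(np.load('scene1.npz'));D=dict(np.load('side1.npz'))
def blob(d,lo,hi,box):
    h=cv2.cvtColor(d['image'],cv2.COLOR_RGB2HSV); m=cv2.inRange(h,lo,hi)
    x0,y0,x1,y1=box; k=np.zeros_like(m);k[y0:y1,x0:x1]=m[y0:y1,x0:x1]
    ys,xs=np.nonzero(k); return np.array([xs.mean(),ys.mean()]),len(xs),k
def tri(a,b):
    return least_squares(lambda p:np.r_[w2px(S,p)-a,w2px(D,p)-b],[500,0,50]).x
red=((0,150,80),(6,255,255));blu=((105,120,30),(125,255,255))
for nm,c,b1,b2 in(('knobB',red,(295,255,320,295),(288,138,308,162)),('sinkB',blu,(322,235,352,270),(252,160,280,185)),('knobG',red,(215,190,240,215),(330,200,352,222))):
    a=blob(S,*c,b1);b=blob(D,*c,b2);p=tri(a[0],b[0]);print(nm,a[:2],b[:2],p.round(1),w2px(S,p)-a[0])
for d,b in((S,(150,150,250,205)),(D,(300,260,440,360))):
    k=blob(d,(22,150,80),(35,255,255),b)[2]
    r=cv2.approxPolyDP(cv2.convexHull(cv2.findNonZero(k)),5,True)[:,0]
    print('tray',r.tolist(),[px2w(d,*q,18).round(0)[:2].tolist() for q in r])
c1=cv2.resize(S['image'][225:315,270:370],None,fx=4,fy=4,interpolation=2);c2=cv2.resize(D['image'][130:220,230:330],None,fx=4,fy=4,interpolation=2)
cv2.imwrite('pics/crop1.png',np.hstack([c1,c2])[:,:,::-1])
E
```

```text
knobB (array([307.50769231, 271.24615385]), 130) (array([296.3125, 145.6875]), 32) [618.5 300.1  70.2] [-0.08567412  0.02188891]
sinkB (array([335.50638298, 251.51914894]), 235) (array([264.81333333, 170.57333333]), 150) [494.5 270.3  32.8] [-0.21489007  0.07230057]
knobG (array([226.7826087 , 202.27536232]), 69) (array([340.25      , 211.67857143]), 56) [585.2 -27.5  69.2] [-0.2658791   0.02080114]
tray [[240, 172], [186, 200], [157, 178], [211, 156]] [[406.0, -209.0], [619.0, -184.0], [618.0, -357.0], [409.0, -367.0]]
tray [[425, 320], [348, 356], [313, 298], [386, 269]] [[604.0, -376.0], [402.0, -377.0], [406.0, -212.0], [612.0, -214.0]]
```

View pics/crop1.png

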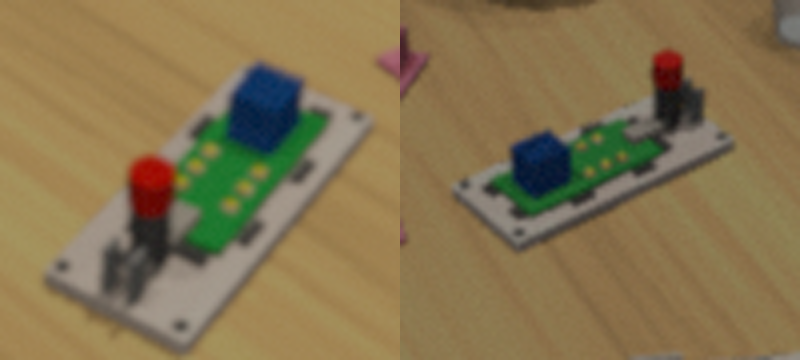

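The crop confirms it: the left and right panels show the blue finned sink on its green board, with the red knob at the other end of the same jig. Moving above the knob now.

Emit:
servo_tool:
  rows:
    - [1,0,0,0,0,0,-8.2]
    - [1,0,0,0,0,0,-8.2]
    - [1,0,0,0,0,0,-8.2]
    - [1,0,0,0,0,0,-8.2]

```text
clock: 0.5
position: [207.0, 589.4, 241.6]
ee_rot: [0.993, 0.12, -0.0, 0.001]
contact_force: [1.1, 0.4, 0.6]
gripper_width: 85.5
```

Emit:
servo_tool:
  rows:
    - [1,1.5,1.7,0.5,0,0,0]
    - [1,3,3.4,0.5,0,0,0]
    - [1,3,3.4,0.5,0,0,0]
    - [1,3,3.4,0.5,0,0,0]
    - [1,3,3.4,0.5,0,0,0]
    - [1,3,3.4,0.5,0,0,0]
    - [1,3,3.4,0.5,0,0,0]
    - [1,3,3.4,0.5,0,0,0]
    - [1,3,3.4,0.5,0,0,0]
    - [1,3,3.4,0.5,0,0,0]
    - [1,3,3.4,0.5,0,0,0]
    - [1,1.8,2.0,0,0,0,0]

```text
clock: 1.7
position: [620.2, 297.7, 185.3]
ee_rot: [0.993, 0.116, -0.001, 0.001]
contact_force: [-0.1, -0.0, -0.7]
gripper_width: 85.2
```

Emit:
servo_tool:
  rows:
    - [1,0,0,0,0,0,0]
    - [1,0,0,0,0,0,0]
    - [1,0,0,0,0,0,0]

```text
clock: 2.0
position: [617.8, 301.0, 187.1]
ee_rot: [0.993, 0.118, -0.0, 0.0]
contact_force: [-0.7, -0.4, 0.2]
gripper_width: 85.3
```

```bash
cat > look.py <<'E'
from h import *
import sys
d=cam('wrist',sys.argv[1]);np.savez('wrist.npz',**d)
s=read_state();M=R.from_quat(s['ee_rot']).as_matrix()
print(s['clock'],s['position'].round(1),'xang',np.degrees(np.arctan2(M[1,0],M[0,0])).round(2),M[:,2].round(3),s['contact_force'].round(1),s['gripper_width'].round(1),s['joints'].round(2))
h=cv2.cvtColor(d['image'],cv2.COLOR_RGB2HSV)
for n,lo,hi,z in(('red',(0,150,60),(6,255,255),float(sys.argv[2])),('blue',(105,120,30),(125,255,255),float(sys.argv[3]))):
    k=cv2.inRange(h,lo,hi);c=max(cv2.findContours(k,0,2)[0],key=cv2.contourArea,default=None)
    if c is None: print(n,'none');continue
    (u,v),wh,a=cv2.minAreaRect(c);w=px2w(d,u,v,z);print(n,np.round([u,v,*wh,a],1),w.round(1),'tool dxdy',(M.T@(w-s['position'])).round(1))
E
python3 look.py w1.png 80 51
```

```text
Traceback (most recent call last):
  File "look.py", line 5, in <module>
    print(s['clock'],s['position'].round(1),'xang',np.degrees(np.arctan2(M[1,0],M[0,0])).round(2),M[:,2].round(3),s['contact_force'].round(1),s['gripper_width'].round(1),s['joints'].round(2))
                                                                                                                                              ^^^^^^^^^^^^^^^^^^^^^^^^
AttributeError: 'float' object has no attribute 'round'
```

View pics/w1.png

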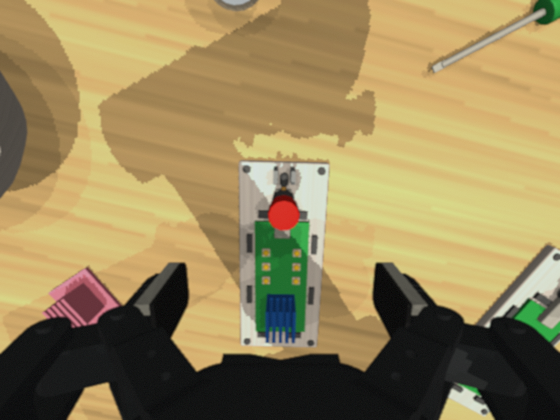

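The wrist view shows the jig almost upright, with the red knob at (284,215), the blue sink at (282,315), and the pads clear on both sides.

```bash
sed -i "s/s\['gripper_width'\].round(1)/round(s['gripper_width'],1)/" look.py && python3 look.py w2.png 80 51; python3 - <<'E'
from h import *
d=dict(np.load('wrist.npz'))
for q in((239,161),(329,161),(240,346),(321,347)): print(px2w(d,*q,12).round(1))
print(px2w(d,284,215,58).round(1))
E
```

```text
2.1 [617.7 301.4 187.6] xang 13.54 [-0.  0. -1.] [ 0.1 -1.2  0.3] 85.3 [ 0.69  0.53  0.1  -0.   -1.14  1.12]
red [282.4 212.3  34.   30.9  63.4] [621.3 299.1  80. ] tool dxdy [  2.9   3.1 107.6]
blue [280. 318.  46.  30.  90.] [507.6 273.7  51. ] tool dxdy [-113.5    1.2  136.6]
[643.4 347.5  12. ]
[663.9 262.1  12. ]
[434.2 303.8  12. ]
[454.9 211.9  12. ]
[613.3 295.5  58. ]
```

Emit:
servo_tool:
  rows:
    - [1,0.1,0.15,1.5,0,0,0.8]
    - [1,0.1,0.1,2.5,0,0,0]
    - [1,0,0,2.5,0,0,0]
    - [1,0,0,2.5,0,0,0]
    - [1,0,0,2,0,0,0]
    - [1,0,0,1.2,0,0,0]
    - [1,0,0,0.5,0,0,0]
    - [1,0,0,0,0,0,0]
    - [1,0,0,0,0,0,0]

```text
clock: 3.0
position: [621.7, 298.9, 61.4]
ee_rot: [0.994, 0.11, 0.001, -0.0]
contact_force: [0.2, -0.4, 0.3]
gripper_width: 85.2
```

Emit:
servo_tool:
  rows:
    - [0,0,0,0,0,0,0]
    - [0,0,0,0,0,0,0]
    - [0,0,0,0,0,0,0]
    - [0,0,0,0,0,0,0]
    - [0,0,0,0,0,0,0]
    - [0,0,0,0,0,0,0]
    - [0,0,0,0,0,0,0]
    - [0,0,0,0,0,0,0]

```text
clock: 3.8
position: [621.2, 299.1, 60.9]
ee_rot: [0.994, 0.11, 0.0, -0.0]
contact_force: [-3.1, 4.0, 4.2]
gripper_width: 24.1
```

Emit:
servo_tool:
  rows:
    - [0,0,0,-0.3,0,0,0]
    - [0,0,0,-0.4,0,0,0]
    - [0,0,0,-0.4,0,0,0]
    - [0,0,0,-0.4,0,0,0]
    - [0,0,0,-0.4,0,0,0]
    - [0,0,0,-0.4,0,0,0]
    - [0,0,0,-0.4,0,0,0]
    - [0,0,0,-0.3,0,0,0]
    - [0,0,0,0,0,0,0]
    - [0,0,0,0,0,0,0]
    - [0,0,0,0,0,0,0]

```text
clock: 4.9
position: [621.1, 299.0, 91.1]
ee_rot: [0.994, 0.11, 0.0, -0.0]
contact_force: [-1.4, 4.2, 0.9]
gripper_width: 24.3
```

```bash
python3 look.py w3.png 110 51; python3 - <<'E'
from h import *
a=cam('scene')['image'][215:320,265:370];b=cam('side')['image'][110:215,225:330]
cv2.imwrite('pics/crop2.png',cv2.resize(np.hstack([a,b]),None,fx=3.5,fy=3.5,interpolation=2)[:,:,::-1])
E
```

```text
4.95 [621.1 299.   91.1] xang 12.66 [ 0.     0.001 -1.   ] [-3.1  4.4  0.6] 24.3 [ 0.68  0.62 -0.   -0.   -0.95  1.11]
red [280.  295.5  73.   60.   90. ] [625.1 298.9 110. ] tool dxdy [  4.    1.  -18.9]
blue none
```

View pics/crop2.png

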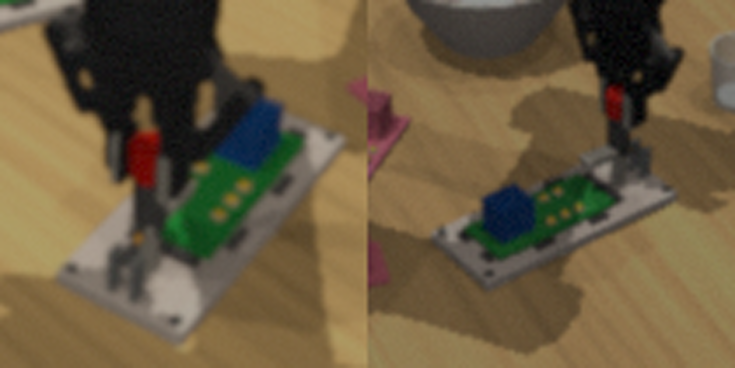

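The finger is up and still level in both crops, and the knob has travelled 30 mm. Releasing and moving above the heat sink.

Emit:
servo_tool:
  rows:
    - [1,0,0,0,0,0,0]
    - [1,0,0,0,0,0,0]
    - [1,0,0,0,0,0,0]
    - [1,0,0,0,0,0,0]
    - [1,0,0,0,0,0,0]
    - [1,0,0,0,0,0,0]

```text
clock: 5.65
position: [621.2, 298.2, 90.3]
ee_rot: [0.994, 0.11, -0.0, 0.0]
contact_force: [-0.2, -0.7, -0.3]
gripper_width: 85.3
```

Emit:
servo_tool:
  rows:
    - [1,0,0,-1.5,0,0,0]
    - [1,0,0,-3,0,0,0]
    - [1,0,0,-2,0,0,0]
    - [1,-2,0,0,0,0,0]
    - [1,-3,0,0,0,0,0]
    - [1,-3,0,0,0,0,0]
    - [1,-3,0,0,0,0,0]
    - [1,-1.5,0,0,0,0,0]
    - [1,0,0,0,0,0,0]
    - [1,0,0,0,0,0,0]

```text
clock: 6.65
position: [499.9, 271.7, 156.7]
ee_rot: [0.994, 0.111, 0.001, -0.001]
contact_force: [0.7, 0.6, 0.8]
gripper_width: 85.4
```

```bash
python3 look.py w4.png 110 51
```

```text
6.7 [500.1 271.7 156.3] xang 12.66 [ 0.002  0.001 -1.   ] [ 0.6 -0.5  0.2] 85.7 [ 0.78  0.37 -0.25  0.   -0.95  1.01]
red [280.5  27.5  55.   47.   90. ] [614.7 296.3 110. ] tool dxdy [117.1   1.1  46.6]
blue [279. 217.  50.  36.  90.] [499.8 271.5  51. ] tool dxdy [ -0.6   0.2 105.3]
```

View pics/w4.png

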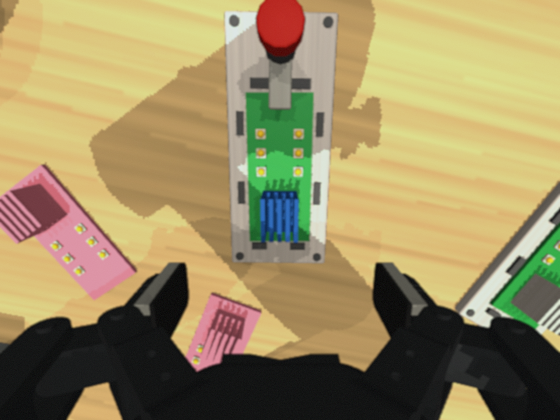

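The knob is still up at (280,28), and the sink at (280,217) is centred under the tool. The pink pieces are well clear of the fingers. Descending.

Emit:
servo_tool:
  rows:
    - [1,0,0,1.5,0,0,0]
    - [1,0,0,2.5,0,0,0]
    - [1,0,0,2.5,0,0,0]
    - [1,0,0,2.5,0,0,0]
    - [1,0,0,1.8,0,0,0]
    - [1,0,0,1.1,0,0,0]
    - [1,0,0,0.5,0,0,0]
    - [1,0,0,0,0,0,0]
    - [1,0,0,0,0,0,0]

```text
clock: 7.6
position: [499.9, 271.6, 32.1]
ee_rot: [0.994, 0.11, 0.001, -0.0]
contact_force: [-0.8, -0.1, -0.2]
gripper_width: 85.3
```

Emit:
servo_tool:
  rows:
    - [0,0,0,0,0,0,0]
    - [0,0,0,0,0,0,0]
    - [0,0,0,0,0,0,0]
    - [0,0,0,0,0,0,0]
    - [0,0,0,0,0,0,0]
    - [0,0,0,0,0,0,0]
    - [0,0,0,0,0,0,0]
    - [0,0,0,0,0,0,0]

```text
clock: 8.4
position: [499.5, 271.5, 31.9]
ee_rot: [0.994, 0.11, 0.001, -0.0]
contact_force: [-1.5, -0.0, 6.0]
gripper_width: 29.5
```

Gripped at 29.5 mm. Lift 13 mm, draw back 40 mm, then look.

Emit:
servo_tool:
  rows:
    - [0,0,0,-0.2,0,0,0]
    - [0,0,0,-0.4,0,0,0]
    - [0,0,0,-0.4,0,0,0]
    - [0,0,0,-0.3,0,0,0]
    - [0,0,0,0,0,0,0]
    - [0,0,0,0,0,0,0]

```text
clock: 9.0
position: [499.1, 271.0, 44.3]
ee_rot: [0.994, 0.11, -0.0, -0.0]
contact_force: [0.6, -0.0, -1.8]
gripper_width: 29.3
```

Emit:
servo_tool:
  rows:
    - [0,-0.5,0,0,0,0,0]
    - [0,-1,0,0,0,0,0]
    - [0,-1,0,0,0,0,0]
    - [0,-1,0,0,0,0,0]
    - [0,-0.5,0,0,0,0,0]
    - [0,0,0,0,0,0,0]
    - [0,0,0,0,0,0,0]

```text
clock: 9.7
position: [460.3, 262.7, 44.6]
ee_rot: [0.994, 0.11, 0.0, -0.0]
contact_force: [0.7, 0.1, -1.7]
gripper_width: 29.0
```

```bash
python3 - <<'E'
from h import *
print(read_state()['position'].round(1))
a=cam('scene')['image'][215:320,270:375];b=cam('side')['image'][110:215,205:310]
cv2.imwrite('pics/crop3.png',cv2.resize(np.hstack([a,b]),None,fx=3.5,fy=3.5,interpolation=2)[:,:,::-1])
E
```

```text
[460.3 262.7  44.6]
```

View pics/crop3.png

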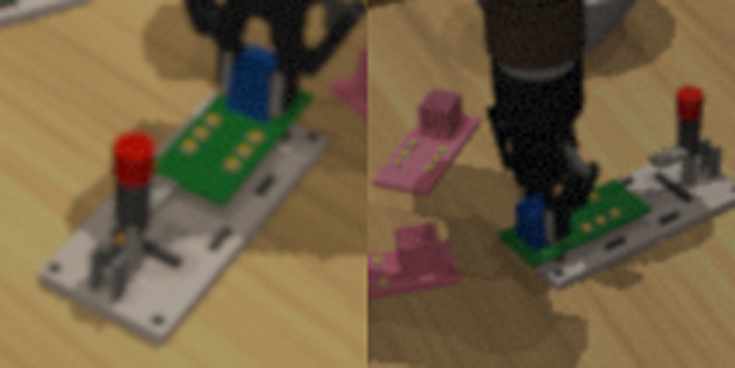

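Both crops show the board level and free of the jig lips and finger end, and the knob still up. Lifting, then carrying across.

Emit:
servo_tool:
  rows:
    - [0,0,0,-0.8,0,0,0]
    - [0,0,0,-1.5,0,0,0]
    - [0,0,0,-2,0,0,0]
    - [0,0,0,-2.5,0,0,0]
    - [0,0,0,-2.5,0,0,0]
    - [0,0,0,-1.7,0,0,0]
    - [0,0,0,-1,0,0,0]
    - [0,0,0,0,0,0,0]

```text
clock: 10.6
position: [460.9, 262.8, 166.0]
ee_rot: [0.994, 0.11, 0.001, -0.001]
contact_force: [-0.0, -0.1, -1.8]
gripper_width: 29.2
```

Emit:
servo_tool:
  rows:
    - [0,-0.2,1,0,0,0,0]
    - [0,-0.4,2,0,0,0,0]
    - [0,-0.6,3,0,0,0,0]
    - [0,-0.6,3,0,0,0,0]
    - [0,-0.6,3,0,0,0,0]
    - [0,-0.6,3,0,0,0,0]
    - [0,-0.6,3,0,0,0,0]
    - [0,-0.6,3,0,0,0,0]
    - [0,-0.6,3,0,0,0,0]
    - [0,-0.6,3,0,0,0,0]

```text
clock: 11.6
position: [464.9, -15.6, 163.3]
ee_rot: [0.994, 0.11, -0.001, 0.0]
contact_force: [0.5, -0.5, -0.9]
gripper_width: 29.0
```

Emit:
servo_tool:
  rows:
    - [0,-0.6,3,0,0,0,0]
    - [0,-0.6,3,0,0,0,0]
    - [0,-0.6,3,0,0,0,0]
    - [0,-0.6,3,0,0,0,0]
    - [0,-0.6,3,0,0,0,0]
    - [0,-0.6,3,0,0,0,0]
    - [0,-0.6,3,0,0,0,0]
    - [0,-0.6,3,0,0,0,0]
    - [0,-0.3,2,0,0,0,0]
    - [0,0,1,0,0,0,0]
    - [0,0,0,0,0,0,0]
    - [0,0,0,0,0,0,0]

```text
clock: 12.8
position: [475.0, -287.2, 163.7]
ee_rot: [0.994, 0.11, -0.001, -0.0]
contact_force: [-0.2, 0.1, -1.5]
gripper_width: 28.9
```

```bash
python3 look.py w5.png 110 150; python3 - <<'E'
from h import *
a=cam('scene')['image'][110:290,140:380];b=cam('wrist')['image']
cv2.imwrite('pics/c4.png',np.vstack([cv2.resize(a,(400,300)),cv2.resize(b,(400,300))])[:,:,::-1])
h=cv2.cvtColor(b,cv2.COLOR_RGB2HSV);k=cv2.inRange(h,(22,150,60),(35,255,255))
d=dict(np.load('wrist.npz'))
r=cv2.approxPolyDP(cv2.convexHull(max(cv2.findContours(k,0,2)[0],key=cv2.contourArea)),8,True)[:,0]
for q in r: print(q,px2w(d,*q,18).round(0)[:2])
E
```

```text
12.85 [ 475.3 -286.9  163.9] xang 12.67 [-0.001  0.001 -1.   ] [ 0.1 -0.8 -1.6] 29.5 [-0.25  0.34 -0.28 -0.   -0.96  2.04]
red none
blue [280. 292. 104.  76.  90.] [ 462.1 -291.1  150. ] tool dxdy [-13.8   1.2  14. ]
[222  17] [ 612. -211.]
[412  64] [ 613. -367.]
[347 277] [ 417. -368.]
[215  59] [ 582. -210.]
```

View pics/c4.png

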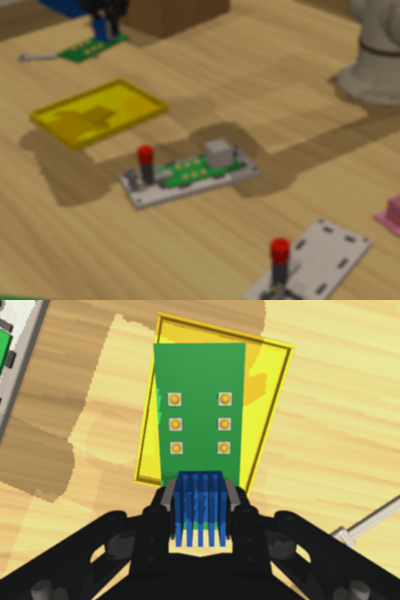

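The module is level in the grip above the tray, whose centre comes out at about (508,-289). The grey jig looks undisturbed. Shifting 8 mm and descending.

Emit:
servo_tool:
  rows:
    - [0,0,0.4,1,0,0,0]
    - [0,0,0.4,2,0,0,0]
    - [0,0,0,2.5,0,0,0]
    - [0,0,0,2.5,0,0,0]
    - [0,0,0,2.5,0,0,0]
    - [0,0,0,1.5,0,0,0]
    - [0,0,0,1,0,0,0]
    - [0,0,0,0.4,0,0,0]
    - [0,0,0,0,0,0,0]
    - [0,0,0,0,0,0,0]

```text
clock: 13.95
position: [478.4, -295.5, 31.1]
ee_rot: [0.994, 0.11, 0.001, 0.0]
contact_force: [0.5, -0.8, -1.7]
gripper_width: 29.3
```

Emit:
servo_tool:
  rows:
    - [0,0,0,0.1,0,0,0]
    - [0,0,0,0.1,0,0,0]
    - [0,0,0,0.1,0,0,0]
    - [0,0,0,0.1,0,0,0]
    - [0,0,0,0,0,0,0]
    - [0,0,0,0,0,0,0]

```text
clock: 14.55
position: [477.7, -295.4, 26.3]
ee_rot: [0.994, 0.11, -0.0, 0.0]
contact_force: [0.5, 0.6, -2.1]
gripper_width: 29.5
```

Emit:
servo_tool:
  rows:
    - [0,0,0,0.1,0,0,0]
    - [0,0,0,0.05,0,0,0]
    - [0,0,0,0.05,0,0,0]
    - [0,0,0,0,0,0,0]
    - [0,0,0,0,0,0,0]

```text
clock: 15.05
position: [477.7, -295.4, 24.3]
ee_rot: [0.994, 0.11, 0.0, 0.0]
contact_force: [0.2, -0.2, -1.8]
gripper_width: 29.0
```

Emit:
servo_tool:
  rows:
    - [0,0,0,0.05,0,0,0]
    - [0,0,0,0.05,0,0,0]
    - [0,0,0,0,0,0,0]
    - [0,0,0,0,0,0,0]

```text
clock: 15.45
position: [477.8, -295.4, 23.9]
ee_rot: [0.994, 0.11, 0.0, 0.0]
contact_force: [-1.4, 1.3, 5.8]
gripper_width: 29.1
```

Contact: the vertical force went from -1.8 to +5.8 N. Opening partway, then rising straight up.

Emit:
servo_tool:
  rows:
    - [0.6,0,0,0,0,0,0]
    - [0.6,0,0,0,0,0,0]
    - [0.6,0,0,0,0,0,0]
    - [0.6,0,0,0,0,0,0]
    - [0.6,0,0,0,0,0,0]
    - [0.6,0,0,0,0,0,0]

```text
clock: 16.05
position: [477.7, -295.4, 23.2]
ee_rot: [0.994, 0.11, -0.0, 0.0]
contact_force: [-0.4, -0.2, -0.1]
gripper_width: 51.2
```

Emit:
servo_tool:
  rows:
    - [0.6,0,0,-1,0,0,0]
    - [0.6,0,0,-2,0,0,0]
    - [0.6,0,0,-3,0,0,0]
    - [0.6,0,0,-3,0,0,0]
    - [0.6,0,0,-3,0,0,0]
    - [0.6,0,0,-2,0,0,0]
    - [0.6,0,0,-1,0,0,0]
    - [0.6,0,0,0,0,0,0]
    - [0.6,0,0,0,0,0,0]

```text
clock: 16.95
position: [477.0, -295.0, 172.5]
ee_rot: [0.994, 0.11, -0.001, -0.001]
contact_force: [-0.2, -0.3, -0.1]
gripper_width: 51.3
```

```bash
python3 look.py w6.png 110 42; python3 - <<'E'
from h import *
a=cam('side')['image'][100:380,200:480];b=cam('wrist')['image']
cv2.imwrite('pics/c5.png',np.hstack([cv2.resize(a,(400,400)),cv2.resize(b,(400,400))])[:,:,::-1])
E
```

```text
17.0 [ 476.9 -295.   172. ] xang 12.63 [-0.002  0.001 -1.   ] [-1.3 -0.1 -0.2] 51.7 [-0.27  0.34 -0.25 -0.   -0.98  2.06]
red none
blue [281. 207.  44.  32.  90.] [ 478.5 -296.5   42. ] tool dxdy [  1.6   2.1 130. ]
```

View pics/c5.png

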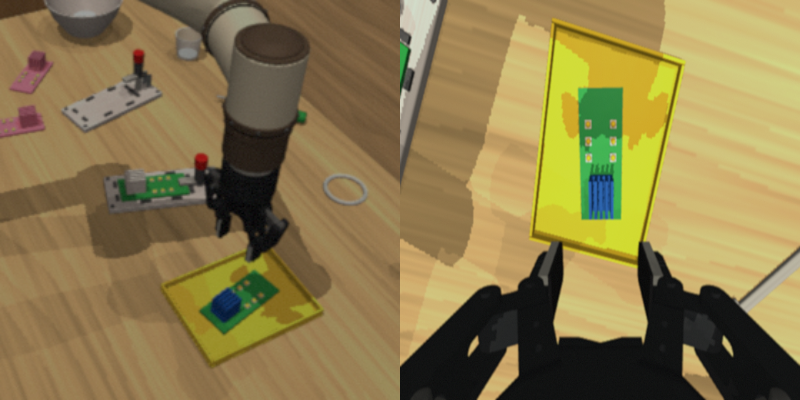

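The module lies flat and central in the tray, sink up. The blue jig's knob is still up, the grey module is in place, and the gripper is clear.

```bash
python3 -c "
from bench import *
print(job_done())"
```

```text
the job is handed in; nothing more can be done
None
```

I did the job and handed it in at about 17 s; no verdict was reported.

- **What I did:** I pulled the blue jig's red knob up 30 mm and let go, and the finger stayed up. I then gripped the module by its heat sink, lifted it about 12 mm, drew it back 40 mm, carried it over and set it down in the tray. The force reading showed touchdown (about 6 N) before I opened the gripper.
- **Last checks:** The final pictures show the module flat near the tray's centre (about 508, -289 mm), heat sink up. The blue jig's knob is still up, the grey module looks unmoved (by eye, not measured), and the gripper is about 150 mm above the tray with no contact force.
- **Disagreements:** The first long-range estimates of the blue knob and heat sink differed from the close-up ones by about 3 to 5 mm. The two fixed cameras differed by up to about 15 mm on the tray's centre. Looks from close by settled both before I acted. No checks failed.

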